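Take the battery door off the label printer

ROBOT

A 7-joint arm with a two-finger parallel gripper is mounted at the origin on the work surface. World frame = base frame: x ahead of the robot, y to its left, z up, the work surface at z = 0. Lengths are in m, angles in degrees, forces in N, time in s.
With the tool pointing down it reaches from about 0.4 to 0.85 m from the base axis. Payload 4.5 kg.
Tool frame: the origin (TCP) lies at the very end of the fingers, on their centre line; the grasp point (between the pads) lies bot.hold_point_z behind it (bot.hold_point_z is the distance from the TCP to the grasp point, in m); z points along the fingers, y is the line along which they close (so a half turn about z gives the same grasp; the last joint's range is limited). The gripper opens to 88 mm and grips with 3 to 60 N. Pads are 18 mm wide; open, the fingers measure 123 mm over their backs; the gripper's body (75 mm by 187 mm) begins 45 mm behind the grasp point.
Start: joints at [78.197, 39.483, -11.15, 89.685, 9.013, 51.709, -12.324], TCP at [0.148, -0.607, 0.239] pointing down, gripper open.
Joint ranges: [-172.22, 172.22], [-26.19, 119.32], [-84.43, 86.54], [7.71, 146.69], [-57.33, 237.33], [2.42, 119.75], [-152.13, 152.13]. Speed limits (degrees/s): [147.25, 147.25, 180, 180, 180, 180, 180].

INTERFACE

Orientations are given as [roll, pitch, yaw] about the fixed x, y, z axes, in that order (R = Rz(yaw) Ry(pitch) Rx(roll)).
In Python, from bench import telemetry, imaging, workorder, bot gives the robot as it stands.
- The arm moves only by the tool step_arm, never from a script. Its argument "steps" is a list of rows, each a list of 6 numbers: the shift along the world's x, y, z in mm, then the turn, a rotation vector about the world's x, y, z in degrees. In form: [[x, y, z, rx, ry, rz], ...]. A call has 1 to 12 rows; each row shifts and turns the commanded pose from where the row before left it; what a row does not reach is not made up. A row lasts 1/8 s, in which the tool goes at most 62.5 mm and 10.7 degrees, less where a joint would pass 70% of its speed; a pose out of reach is approached as far as the arm can. A call with a gripper value outside its range is refused whole. "jaw" is the opening, from 0 (shut) to 1 (fully open), set as the call begins (left out, the last holds). The fingers move at their own pace and stop on an object; "newtons" is the grip in N (left out, the last holds). Time passes only in rows, so rows that do not move let the fingers close. It gives the time, the measured TCP pose, the force, the opening and the grip force at its end, in the units of the state.
- telemetry.observe(): the state, without advancing time (a new reading comes with each control period).
- imaging.snapshot(name): name is "scene" or "top" or "wrist"; returns a dict with "pixels" (400x640x3 uint8, red, green, blue), "K" (3x3 intrinsics, pixels), "rvec" (rotation vector, rad) and "tvec" (3), from world to camera coordinates, as OpenCV has them; the wrist camera has in their place "tool_from_camera" (4x4, takes a point from camera to tool coordinates, whose origin is the TCP and whose axes are the flange's). Camera axes: x right, y down, z forward; pixel columns grow to the right and rows downward; lengths in m; the calibration is good to about 2 mm. A picture is of the moment at which its call begins: read the wrist's pose just before it. There is no depth.
- workorder.finish_job(): hands the job in; it is judged then, once.
The state is a dict: "time_s": time; "joint_pos": joint angles; "dq": joint speeds; "effort": joint torques, N m; "ee_pos": TCP position; "orientation": TCP orientation; "contact_force": force on the tool from outside, world axes, zero at the start; "torque": the same for the moment, N m; "grip_width": finger opening in m; "grip_force": force on a finger pad.
Only numpy, scipy, OpenCV 4.12 (cv2) and the standard library are available. Lean on these libraries where they do the work, as an engineer would, in place of code of your own. Each camera call takes 0.05 s, during which the arm holds its last target. There are 200 camera calls.

TASK

The label printer on the counter needs its battery changed: press the battery door's spring tab inward to unlatch it, pivot the door up and out of its frame, and lay it flat on the dark mat, grip ridge upward. Set it down rather than dropping it, and leave the bottles and desk things where they stand.

Things in the scene. Friction and masses are not known exactly. Their poses are not given: they have to be found in the camera images.
- printer: black label printer, 190 (x) x 130 (y) x 60.5 mm tall, fixed; origin under its centre, x from the tongue-slot end to the catch end of its battery door (the catch end roughly faces the robot: yaw within 0.5 rad of pi). It may stand left or right. A recess in its top (113 x 83 mm, centred) holds the door. Its top is flat but for the door's grip and a 6 mm paper edge near the +x end.
- cover: snap-in battery door, grey plastic, about 95 g: plate 110 (x) x 80 (y) x 5 mm, origin at the centre of its flat underside, z up. Seated, its axes are the printer's, its underside is 50 mm above the counter, the printer's top 10.5 mm above that underside (keep fingertips higher), 1.5 mm play all round. Straight up is blocked by tongues and catch.
- release_tab (a joint): how far the release tab is pressed: 0 out (latched), 0.009 m fully in. It slides towards the door's -x against a spring (about 4 N to start, 8 N fully in) and springs back when let go. Its catch reaches 6 mm under a lip of the frame at the door's +x end and is clear of it from 0.0075 on.
- tab_face (a point): middle of the outer (+x) face of the release tab's upright, which is 22 mm wide (y), 5 mm thick, top 33 mm above the door's underside. At x = 51, y = 0, z = 20 mm in the door's frame when out, x = 42 when fully in. Tab and grip ridge measure 41 mm over their outer faces (32 mm pressed): pinching both between the fingers presses the tab and holds the door.
- grip_ridge (a point): middle of the -x face of the door's fixed grip ridge: x = 10, y = 0, z = 20 mm in the door's frame. The ridge is 5 mm thick (x 10 to 15), 30 mm wide in y, from 5 to 33 mm above the underside.
- pivot_line (a point): point on the printer on the line (along printer y) about which the seated door tilts when its +x end is raised: x = -44, y = 0, z = 0 mm in the seated door's frame. To take the door out: with the tab pressed, tilt it 0.25 to 0.5 rad about this line, draw it about 20 mm along its own +x, then lift.
- seat (a point): point on the printer where the door's origin lies when it is seated (50 mm above the counter)
- tongue_edge (a point): point on the door in the middle of its tongue edge: x = -60, z = 2.5 mm in the door's frame. Two tongues reach 9.5 mm past the plate's -x edge and 8 mm under a lip of the frame; there is room below for them to dip when the door tilts.
- frame_slot (a point): point on the printer where tongue_edge lies when the door is seated
- mat: plain dark rubber mat, 220 (x) x 180 (y) x 4 mm, fixed flat on the counter; origin under its centre. It lies on the side of the robot opposite to the printer.
- bottle_a: bystander, to be left alone: white pill bottle with a green cap, 48 mm across, 85 mm tall, origin under its centre; stands between the printer and the mat
- bottle_b: bystander, to be left alone: white pill bottle, white cap, 56 mm across, 100 mm tall, origin under its centre; farther back
- bottle_c: bystander, to be left alone: amber pill bottle, 52 mm across, 90 mm tall, origin under its centre; on the right
- notes: bystander, to be left alone: small pad of notes, 50 x 50 x 18 mm, origin under its centre; nearest the robot
- stapler: bystander, to be left alone: black stapler, 140 x 38 mm, 45 mm tall, origin under its centre; on the left
- tape: bystander, to be left alone: black tape dispenser, 140 x 56 mm, 88 mm tall, origin under its centre; on the right, farther back
Things that resemble listed ones, but are neither listed nor needed, are in the scene too. What is shaped like the printer but purple or yellow is not meant. Leave any purple look-alike of the cover alone.

How it is judged:
By the outcome, as a careful person would: the job done as asked, in the order asked, and still so for the second after the job is handed in, with the robot touching nothing.
It also fails if it takes over 43 s, if anything falls off the work surface, if the arm or the gripper's body presses on something with over 40 N, if the wrist force passes 120 N, or if a joint passes its speed limit or range.

## Working session

There is one attempt and no reset: what is moved stays moved. The work goes in short steps, Python scripts to look and compute and a tool call to move; the robot and the scene stay as the last step left them, time stands still between calls to the robot, and variables do not carry over. Pictures are saved under pics/ and viewed, at most 10 in all, crops included, and the job is handed in when it is done.

Besides the shell and the picture viewer there is one more tool, called after "Request:" as a command line: name --pt "numbers of a row" for each row, then --argument value for the rest. step_arm: Moves the arm, as the interface text tells. Its arguments: {"type":"object","properties":{"steps":{"type":"array"},"jaw":{"type":"number"},"newtons":{"type":"number"}},"required":["steps"]}

```bash
mkdir -p pics; cat > h.py <<'E'
import numpy as np, cv2, pickle
from bench import telemetry, imaging, workorder, bot
def ray(s,uv):
    K=np.array(s["K"]);R=cv2.Rodrigues(np.array(s["rvec"],float))[0];t=np.array(s["tvec"],float).ravel()
    return -R.T@t, R.T@np.linalg.inv(K)@np.array([uv[0],uv[1],1.])
def onz(s,uv,z):
    o,d=ray(s,uv);return o+d*(z-o[2])/d[2]
def proj(s,P):
    return cv2.projectPoints(np.array(P,float).reshape(-1,3),np.array(s["rvec"],float),np.array(s["tvec"],float),np.array(s["K"],float),None)[0].reshape(-1,2)
def save(n,im): cv2.imwrite(f"pics/{n}.png",np.ascontiguousarray(im[:,:,::-1]))
E
python3 - <<'E'
from h import *
S={n:imaging.snapshot(n) for n in("scene","top")}
pickle.dump(S,open("s0.pkl","wb"))
for n in S: save(n+"0",S[n]["pixels"]); o,d=ray(S[n],(320,200)); print(n,o,d)
print(telemetry.observe(),bot.hold_point_z)
E
```

```text
scene [0.97280467 0.54246754 1.13642341] [-0.35330918 -0.4150899  -0.83843751]
top [2.51925690e-01 9.07758072e-04 1.52698371e+00] [ 0.15646937 -0.02846017 -0.98773935]
{'time_s': 0.1, 'joint_pos': array([ 78.19603463,  39.52751551, -11.14484057,  89.73736218,
         9.01100695,  51.70906868, -12.32655967]), 'dq': array([-0.00759833, -0.00772555, -0.01740552, -0.31912555, -0.07573966,
        0.09052294, -0.03830203]), 'effort': array([-2.77317733e-03, -5.28500962e+01, -1.27158958e+00, -1.53837276e+01,
       -5.26020722e-02,  2.02720672e-03,  7.12099973e-05]), 'ee_pos': array([ 0.14828461, -0.60658549,  0.23800668]), 'orientation': array([-1.79907826e+02,  5.68233656e-03,  1.37412415e+01]), 'contact_force': array([ 0.55267205,  0.57399465, -0.58519913]), 'torque': array([ 0.02907266, -0.02882729,  0.01158815]), 'grip_force': 0.0, 'grip_width': 0.08779717338064895} 0.0187
```

View pics/top0.png

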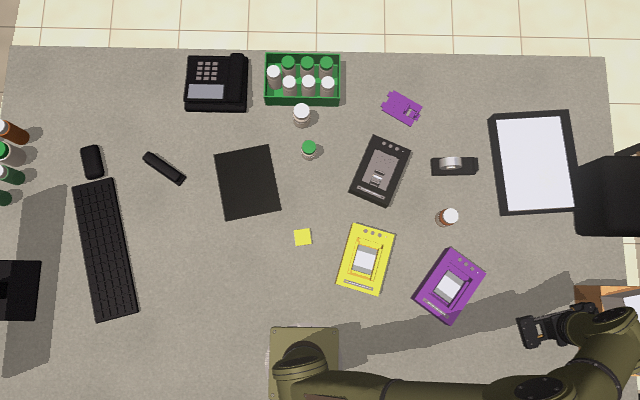

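View pics/scene0.png

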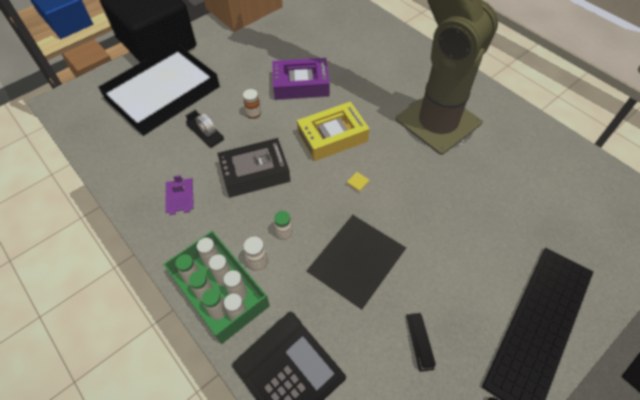

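The top view shows the black printer at (380,170) with the grey door at (383,163). It also shows the mat at (247,182), bottle_a at (309,149), bottle_b at (302,114), the notes at (303,237) and the amber bottle at (448,217).

Things that could be taken for the printer or its door:
- black printer (380,170)
- yellow printer (366,258)
- purple printer (448,285)
- loose purple cover (402,107)

I choose the black printer with the grey door and will check it in a close crop.

```bash
python3 - <<'E'
from h import *
S=pickle.load(open("s0.pkl","rb"));s=S["top"]
a=cv2.resize(s["pixels"][128:214,340:420],None,fx=5,fy=5,interpolation=cv2.INTER_CUBIC)
b=cv2.resize(S["scene"]["pixels"][130:205,210:300],None,fx=4.4,fy=5,interpolation=cv2.INTER_CUBIC)
c=np.zeros((430,800,3),np.uint8);c[:430,:400]=a[:430];c[:375,400:796]=b
save("crop1",c)
im=s["pixels"].astype(int)
def blob(mask,x0,y0,x1,y1):
    m=np.zeros(mask.shape,np.uint8);m[y0:y1,x0:x1]=mask[y0:y1,x0:x1]
    c=max(cv2.findContours(m,0,2)[0],key=cv2.contourArea);return c
dark=(im.max(2)<62)
for nm,box,z in(("mat",(205,135,295,230),.004),("printer",(340,128,420,214),.0605)):
    c=blob(dark,*box);r=cv2.boxPoints(cv2.minAreaRect(c));P=np.array([onz(s,p,z)[:2] for p in r]);print(nm,r.round(1).tolist(),P.round(4).tolist(),P.mean(0).round(4),np.linalg.norm(P[1]-P[0]),np.linalg.norm(P[2]-P[1]))
for nm,uv,z in(("green",(309,147),.085),("white",(302,110),.1),("notes",(303,236),.018),("amber",(450,214),.09),("tape",(455,160),.08),("seat~",(382,165),.055)):print(nm,onz(s,uv,z).round(3))
print(s["K"])
E
```

```text
mat [[212.1999969482422, 154.8000030517578], [267.8999938964844, 143.60000610351562], [281.1000061035156, 209.60000610351562], [225.3000030517578, 220.6999969482422]] [[0.6343, 0.3049], [0.6745, 0.1272], [0.4606, 0.0792], [0.4225, 0.2528]] [0.548 0.191] 0.18213728919763064 0.219262315450575
printer [[347.8999938964844, 191.89999389648438], [372.3999938964844, 134.10000610351562], [410.70001220703125, 150.3000030517578], [386.29998779296875, 208.10000610351562]] [[0.5109, -0.1265], [0.6956, -0.2028], [0.6454, -0.3218], [0.4627, -0.2433]] [ 0.5786 -0.2236] 0.1998634083166915 0.12914665698923525
green [ 0.644 -0.005  0.085]
white [0.756 0.018 0.1  ]
notes [0.377 0.009 0.018]
amber [ 0.444 -0.428  0.09 ]
tape [ 0.612 -0.453  0.08 ]
seat~ [ 0.598 -0.233  0.055]
[[487.3661261    0.         310.71218123]
 [  0.         487.3661261  188.48244716]
 [  0.           0.           1.        ]]
```

View pics/crop1.png

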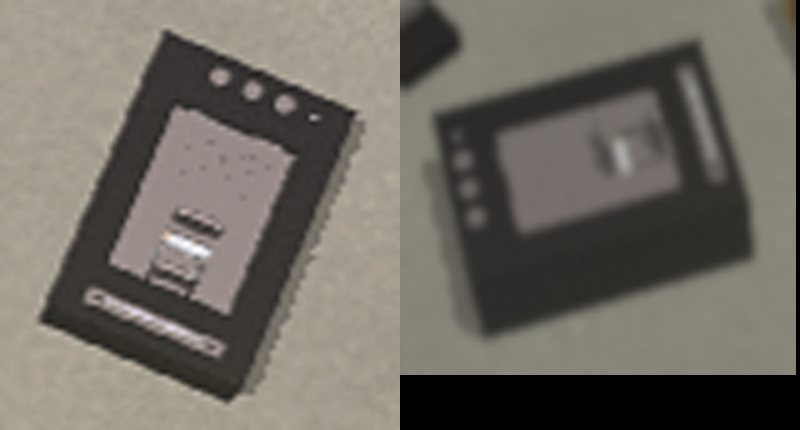

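The crop confirms the choice. The black printer's grey door has its ridge and tab at about crop (190,225)–(175,270), and the paper edge at (155,320) is towards the robot. Next I move above it to measure with the wrist camera.

Request:
step_arm --pt "34 33 0 0 0 4.5" --pt "34 33 0 0 0 4.5" --pt "34 33 0 0 0 4.5" --pt "34 33 0 0 0 4.5" --pt "34 33 0 0 0 4.5" --pt "34 33 0 0 0 4.5" --pt "34 33 0 0 0 4.5" --pt "34 33 0 0 0 4.5" --pt "34 33 0 0 0 4.5" --pt "34 33 0 0 0 4.5" --pt "34 33 0 0 0 4.5" --pt "34 28 0 0 0 4.5" --jaw 0.68

```text
time_s: 1.6
ee_pos: [0.5572, -0.2146, 0.2384]
orientation: [-180.0, 0.0, 67.9]
contact_force: [0.6, 0.5, -0.7]
grip_width: 0.0599
grip_force: 0.0
```

```bash
cat >> h.py <<'E'
from scipy.spatial.transform import Rotation as Ro
def wrist(n=None):
    st=telemetry.observe();w=imaging.snapshot("wrist");T=np.eye(4);T[:3,:3]=Ro.from_euler("xyz",st["orientation"],degrees=True).as_matrix();T[:3,3]=st["ee_pos"]
    C=np.linalg.inv(T@np.array(w["tool_from_camera"]));w["rvec"]=cv2.Rodrigues(C[:3,:3])[0];w["tvec"]=C[:3,3]
    if n: save(n,w["pixels"]); pickle.dump(w,open(n+".pkl","wb"))
    return st,w
E
python3 - <<'E'
from h import *
st,w=wrist("w1");print(st["ee_pos"],st["orientation"],st["joint_pos"],st["grip_width"]); print(ray(w,(320,200)))
E
```

```text
[ 0.55719931 -0.21459756  0.23842278] [-1.79950485e+02  2.50435502e-03  6.79347157e+01] [ 30.15587232  38.54019509 -23.68939097  94.29176909  18.73247961
  51.18093195 -22.86427272] 0.05987761488662638
(array([ 0.58377807, -0.15060046,  0.38519384]), array([-0.09078375, -0.25360851, -0.96312869]))
```

View pics/w1.png

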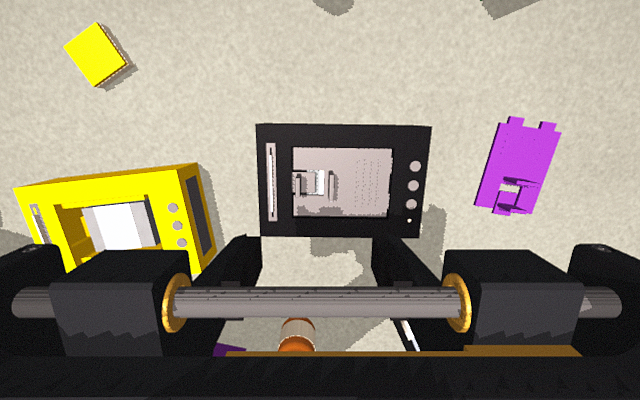

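The wrist view shows the black printer at about (343,180), with the door at (291–392, 148–218), the tab near (303,182) and the ridge near (331,183). The paper edge is at x≈272.

```bash
python3 - <<'E'
from h import *
w=pickle.load(open("w1.pkl","rb"));im=w["pixels"];g=im.max(2)
m=np.zeros(g.shape,np.uint8);m[142:224,286:398]=(g[142:224,286:398]>75)
m=cv2.morphologyEx(m,cv2.MORPH_CLOSE,np.ones((5,5)))
c=max(cv2.findContours(m,0,2)[0],key=cv2.contourArea)
q=cv2.approxPolyDP(c,6,True)[:,0];print(q.tolist())
P=np.array([onz(w,p,.0555) for p in c[:,0]])[:,:2].astype(np.float32)
r=cv2.minAreaRect(P*1000);print(r)
d=np.ones(g.shape,np.uint8)*0;d[115:236,245:440]=g[115:236,245:440]<70
d=cv2.morphologyEx(d,cv2.MORPH_OPEN,np.ones((3,3)))
c=max(cv2.findContours(d,0,2)[0],key=cv2.contourArea);h=cv2.approxPolyDP(cv2.convexHull(c),4,True)[:,0]
for p in h: print(p,onz(w,p,.0605).round(4),onz(w,p,0).round(4))
a=cv2.resize(im[110:245,240:445],None,fx=3.9,fy=3.9,interpolation=cv2.INTER_CUBIC);save("w1c",a)
for yaw in(157.6,):
  e=np.array([np.cos(np.radians(yaw)),np.sin(np.radians(yaw))]);n=np.array([-e[1],e[0]])
  for C in((.5828,-.2258),):
    for x,y,z in((95,65,.0605),(95,-65,.0605),(-95,65,.0605),(-95,-65,.0605),(51,0,.083),(10,0,.083)):
      p=np.array(C)+(x*e+y*n)/1000;print(x,y,proj(w,[*p,z]).round(1))
E
```

```text
[[293, 147], [294, 215], [385, 216], [390, 148]]
((582.9544067382812, -227.3743896484375), (80.57007598876953, 113.34503936767578), 67.11138916015625)
[256 124] [ 0.5211 -0.1315  0.0605] [ 0.5094 -0.128   0.    ]
[430 127] [ 0.6934 -0.2049  0.0605] [ 0.7138 -0.215   0.    ]
[418 235] [ 0.6454 -0.3203  0.0605] [ 0.6568 -0.3519  0.    ]
[260 235] [ 0.4706 -0.2494  0.0605] [ 0.4495 -0.2679 -0.    ]
95 65 [[259.8 235.3]]
95 -65 [[254.1 122.7]]
-95 65 [[418.8 236.2]]
-95 -65 [[431.  123.6]]
51 0 [[294.4 186.7]]
10 0 [[333.1 186.9]]
```

View pics/w1c.png

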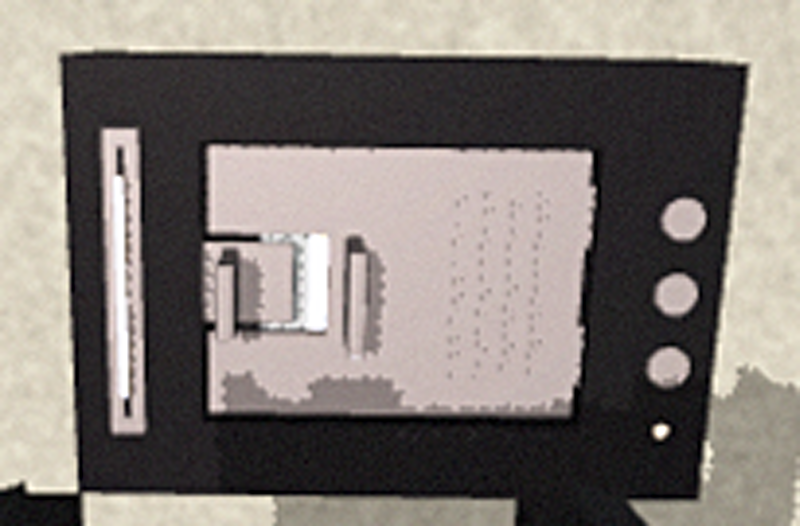

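Request:
step_arm --pt "1 -1 -30 0 0 -0.7" --pt "1 -1.4 -35 0 0 0" --pt "0.3 0 -35 0 0 0" --pt "0 0 -30 0 0 0" --pt "0 0 -18 0 0 0" --pt "0 0 -12 0 0 0" --pt "0 0 -10 0 0 0" --pt "0 0 0 0 0 0" --pt "0 0 0 0 0 0"

```text
time_s: 2.78
ee_pos: [0.5593, -0.2186, 0.0694]
orientation: [179.9, -0.0, 67.0]
contact_force: [0.7, 0.3, 1.0]
grip_width: 0.0599
grip_force: 0.0
```

```bash
python3 - <<'E'
from h import *
st,w=wrist("w2");print(st["ee_pos"],st["orientation"],st["contact_force"])
save("w2c",cv2.resize(w["pixels"][110:330,200:460],None,fx=2.7,fy=2.7))
E
```

```text
[ 0.55929776 -0.21864839  0.06940788] [ 1.79923008e+02 -1.05912777e-02  6.70384360e+01] [0.72993051 0.2827528  1.01748909]
```

View pics/w2c.png

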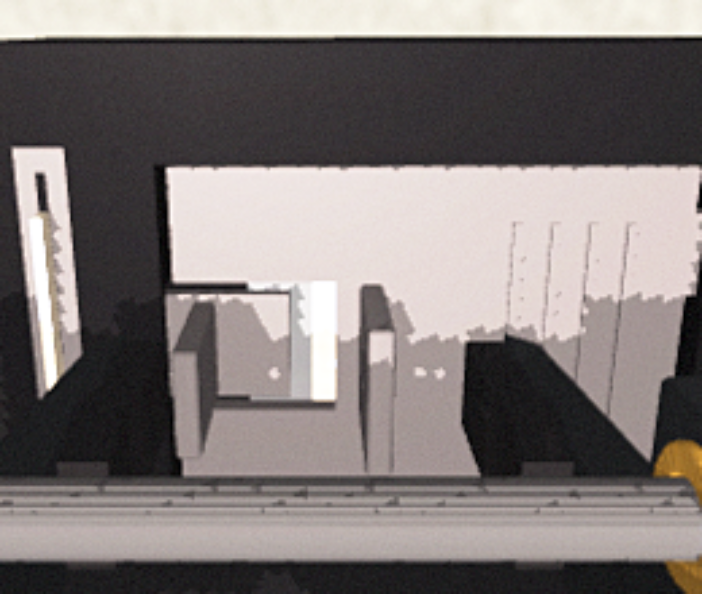

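The view shows the ridge (crop x≈378) and the tab (crop x≈190) both between the fingers, the tab close to the left finger as planned. I close the gripper.

Request:
step_arm --pt "0 0 -2 0 0 0" --pt "0 0 0 0 0 0" --pt "0 0 0 0 0 0" --pt "0 0 0 0 0 0" --pt "0 0 0 0 0 0" --pt "0 0 0 0 0 0" --pt "0 0 0 0 0 0" --pt "0 0 0 0 0 0" --jaw 0.3 --newtons 30

```text
time_s: 3.82
ee_pos: [0.5591, -0.2187, 0.0669]
orientation: [180.0, -0.0, 67.0]
contact_force: [-1.1, -0.1, 5.2]
grip_width: 0.0315
grip_force: 30.0
```

```bash
python3 - <<'E'
from h import *
st=telemetry.observe();print(st["ee_pos"],st["grip_width"],st["grip_force"],st["contact_force"],st["torque"])
yaw=np.radians(st["orientation"][2]+90);e=np.array([np.cos(yaw),np.sin(yaw),0]);print("axis +y",np.cross([0,0,1],e))
r=np.array([70,st["ee_pos"][2]*1000-50]);p0=r.copy();ax=-np.cross([0,0,1],e)
for k in range(1,9):
    a=np.radians(2.5*k);R=np.array([[np.cos(a),-np.sin(a)],[np.sin(a),np.cos(a)]]);p=R@r
    d=p-p0;p0=p;print((d[0]*e+np.array([0,0,d[1]])).round(1),(ax*2.5).round(2))
a=np.radians(20);print("draw22",(22*(np.cos(a)*e+np.array([0,0,np.sin(a)]))).round(1))
E
```

```text
[ 0.55909321 -0.21866541  0.0669408 ] 0.03146219574904477 29.96979296207428 [-1.11572072 -0.13188024  5.24130645] [ 0.04780014  0.27590541 -0.00821901]
axis +y [-0.39008721 -0.92077792  0.        ]
[ 0.7 -0.3  3. ] [ 0.98  2.3  -0.  ]
[ 0.9 -0.4  3. ] [ 0.98  2.3  -0.  ]
[ 1.  -0.4  3. ] [ 0.98  2.3  -0.  ]
[ 1.1 -0.5  2.9] [ 0.98  2.3  -0.  ]
[ 1.2 -0.5  2.9] [ 0.98  2.3  -0.  ]
[ 1.3 -0.6  2.8] [ 0.98  2.3  -0.  ]
[ 1.4 -0.6  2.7] [ 0.98  2.3  -0.  ]
[ 1.5 -0.7  2.7] [ 0.98  2.3  -0.  ]
draw22 [-19.    8.1   7.5]
```

Request:
step_arm --pt "0.7 -0.3 3 0.98 2.3 0" --pt "0.9 -0.4 3 0.98 2.3 0" --pt "1 -0.4 3 0.98 2.3 0" --pt "1.1 -0.5 2.9 0.98 2.3 0" --pt "0 0 0 0 0 0" --jaw 0.2

```text
time_s: 4.45
ee_pos: [0.5622, -0.2203, 0.0777]
orientation: [-169.9, -0.0, 67.0]
contact_force: [-0.5, 0.2, -0.4]
grip_width: 0.0318
grip_force: 29.9
```

Request:
step_arm --pt "1.2 -0.5 2.9 0.98 2.3 0" --pt "1.3 -0.6 2.8 0.98 2.3 0" --pt "1.4 -0.6 2.7 0.98 2.3 0" --pt "1.5 -0.7 2.7 0.98 2.3 0" --pt "0 0 0 0 0 0"

```text
time_s: 5.08
ee_pos: [0.5675, -0.2226, 0.0888]
orientation: [-160.0, -0.0, 67.0]
contact_force: [-1.5, -1.3, -1.5]
grip_width: 0.0316
grip_force: 29.9
```

```bash
python3 - <<'E'
from h import *
s=imaging.snapshot("scene");st,w=wrist()
a=cv2.resize(s["pixels"][110:210,200:310],None,fx=3.6,fy=4);b=cv2.resize(w["pixels"],(396,400))
save("tilt",np.hstack([a,cv2.resize(w["pixels"][100:340,180:480],(400,400))]));print(st["joint_pos"].round(1),st["contact_force"])
E
```

```text
[ 28.3  59.6 -22.3  76.9  17.1  67.1 -19.4] [-1.10450837  0.05353253 -1.56769942]
```

View pics/tilt.png

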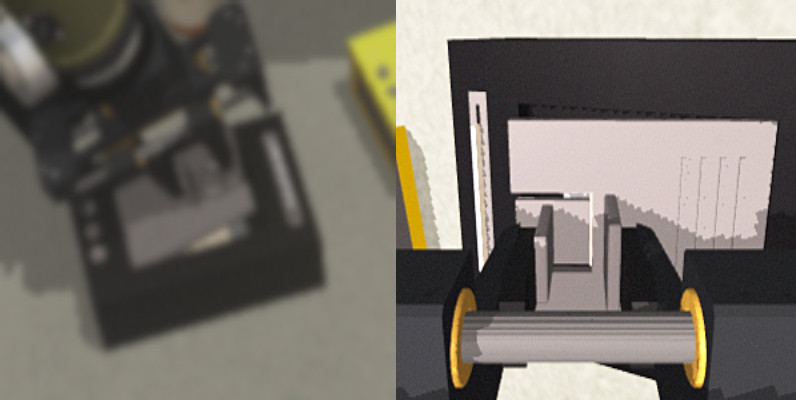

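The door is tilted up in the grip, with its catch end (wrist crop x≈515) raised out of the recess and light showing below it in the scene view. I now draw it along its +x.

Request:
step_arm --pt "-3.5 1.5 1.4 0 0 0" --pt "-3.5 1.5 1.4 0 0 0" --pt "-3.5 1.5 1.4 0 0 0" --pt "-3.5 1.5 1.4 0 0 0" --pt "-3.5 1.5 1.4 0 0 0" --pt "-3.5 1.5 1.4 0 0 0" --pt "0 0 0 0 0 0"

```text
time_s: 6.05
ee_pos: [0.5467, -0.2135, 0.0983]
orientation: [-160.0, -0.0, 67.0]
contact_force: [-0.4, 0.3, -1.3]
grip_width: 0.0315
grip_force: 29.9
```

Request:
step_arm --pt "0 0 5 0 0 0" --pt "0 0 8 0 0 0" --pt "0 0 12 0 0 0" --pt "0 0 18 0 0 0" --pt "0 0 25 0 0 0" --pt "0 0 25 0 0 0" --pt "0 0 20 -1 -2.3 0" --pt "0 0 15 -1 -2.3 0" --pt "0 0 8 -1 -2.3 0" --pt "0 0 0 -0.9 -2.3 0" --pt "0 0 0 0 0 0"

```text
time_s: 7.42
ee_pos: [0.5465, -0.2134, 0.2357]
orientation: [-170.0, -0.0, 67.1]
contact_force: [0.6, 0.3, -0.3]
grip_width: 0.0312
grip_force: 29.9
```

```bash
python3 - <<'E'
from h import *
st,w=wrist("w3");print(st["ee_pos"],st["joint_pos"].round(1),st["contact_force"],st["grip_width"])
E
```

```text
[ 0.5465385  -0.21338386  0.23573416] [ 30.4  42.7 -24.6  86.4  15.8  64.5 -20.7] [ 0.60274251  0.28263077 -0.25331068] 0.031175070599360723
```

View pics/w3.png

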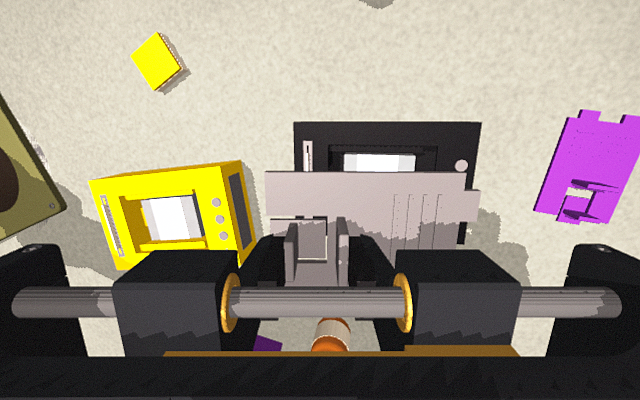

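The door is held firmly (its plate at about (370,210)) and the printer's recess is open at (380,160). I carry it over to the mat.

Request:
step_arm --pt "-2 25 0 -0.98 -2.3 0" --pt "-2 33 0 -0.98 -2.3 0" --pt "-2 35 0 -0.98 -2.3 0" --pt "-2 35 0 -0.98 -2.3 0" --pt "-2 35 0 0 0 4.55" --pt "-2 35 0 0 0 4.55" --pt "-2 35 0 0 0 4.55" --pt "-2 35 0 0 0 4.55" --pt "-2 35 0 0 0 4.55" --pt "-2 35 0 0 0 4.55" --pt "-2 33 0 0 0 4.55" --pt "-1.5 27 0 0 0 4.55"

```text
time_s: 8.98
ee_pos: [0.5235, 0.1861, 0.2343]
orientation: [-180.0, -0.0, 103.6]
contact_force: [-0.5, -0.1, -1.1]
grip_width: 0.0311
grip_force: 29.9
```

Request:
step_arm --pt "0 0 -20 0 0 0" --pt "0 0 -30 0 0 0" --pt "0 0 -40 0 0 0" --pt "0 0 -35 0 0 0" --pt "0 0 -30 0 0 0" --pt "0 0 -20 0 0 0" --pt "0 0 -10 0 0 0" --pt "0 0 0 0 0 0" --pt "0 0 0 0 0 0"

```text
time_s: 10.1
ee_pos: [0.524, 0.1847, 0.0499]
orientation: [179.9, -0.0, 103.4]
contact_force: [-0.1, 0.5, -0.9]
grip_width: 0.0315
grip_force: 29.9
```

```bash
python3 - <<'E'
from h import *
s=imaging.snapshot("scene");st,w=wrist()
a=cv2.resize(s["pixels"][190:340,270:450],(400,400));b=cv2.resize(w["pixels"],(400,400))
save("mat1",np.hstack([a,b]));print(st["ee_pos"],st["orientation"],st["contact_force"])
E
```

```text
[0.52401543 0.18475067 0.04997418] [ 1.79916901e+02 -3.70373193e-02  1.03428483e+02] [ 0.28768188 -0.03022504 -1.07811478]
```

View pics/mat1.png

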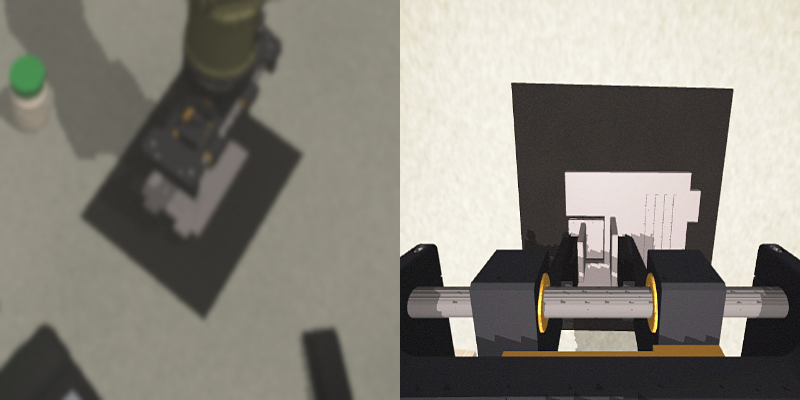

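The door is level above the mat and well inside its edges (wrist half: door 565–700, mat 515–730), with the ridge up. I lower it gently.

Request:
step_arm --pt "0 0 -10 0 0 0" --pt "0 0 -8 0 0 0" --pt "0 0 -5 0 0 0" --pt "0 0 -2 0 0 0" --pt "0 0 -1.5 0 0 0" --pt "0 0 0 0 0 0" --pt "0 0 0 0 0 0"

```text
time_s: 11.08
ee_pos: [0.5235, 0.1845, 0.0228]
orientation: [180.0, -0.0, 103.4]
contact_force: [-0.3, -0.0, -1.5]
grip_width: 0.0314
grip_force: 29.9
```

Request:
step_arm --pt "0 0 -1 0 0 0" --pt "0 0 -0.7 0 0 0" --pt "0 0 0 0 0 0" --pt "0 0 0 0 0 0"

```text
time_s: 11.58
ee_pos: [0.5235, 0.1845, 0.0211]
orientation: [180.0, -0.0, 103.4]
contact_force: [0.7, 0.5, 2.5]
grip_width: 0.0317
grip_force: 30.0
```

Request:
step_arm --pt "0 0 -0.5 0 0 0" --pt "0 0 0 0 0 0"

```text
time_s: 11.82
ee_pos: [0.5236, 0.1845, 0.0209]
orientation: [180.0, -0.0, 103.4]
contact_force: [-0.4, -0.7, 5.1]
grip_width: 0.0317
grip_force: 30.0
```

Request:
step_arm --pt "0 0 0 0 0 0" --pt "0 0 0 0 0 0" --pt "0 0 0 0 0 0" --pt "0 0 0 0 0 0" --pt "0 0 0 0 0 0" --pt "0 0 0 0 0 0" --jaw 0.7

```text
time_s: 12.58
ee_pos: [0.5234, 0.1845, 0.0204]
orientation: [180.0, -0.0, 103.4]
contact_force: [-0.9, 0.1, 0.4]
grip_width: 0.0617
grip_force: 0.0
```

Request:
step_arm --pt "0 0 3 0 0 0" --pt "0 0 8 0 0 0" --pt "0 0 15 0 0 0" --pt "0 0 25 0 0 0" --pt "0 0 35 0 0 0" --pt "0 0 40 0 0 0" --pt "0 0 40 0 0 0" --pt "0 0 20 0 0 0" --pt "0 0 0 0 0 0" --pt "0 0 0 0 0 0"

```text
time_s: 13.82
ee_pos: [0.5229, 0.1839, 0.206]
orientation: [-179.9, 0.0, 103.4]
contact_force: [-0.0, -1.4, -0.8]
grip_width: 0.0618
grip_force: 0.0
```

```bash
python3 - <<'E'
from h import *
s=imaging.snapshot("scene");st,w=wrist()
a=cv2.resize(s["pixels"][130:340,160:450],(400,400));b=cv2.resize(w["pixels"],(400,400))
save("end",np.hstack([a,b]));print(st["ee_pos"],st["grip_width"],st["contact_force"])
E
```

```text
[0.52272002 0.18394592 0.20562557] 0.061800566829938154 [-0.83251282 -0.37011291 -0.75411378]
```

View pics/end.png

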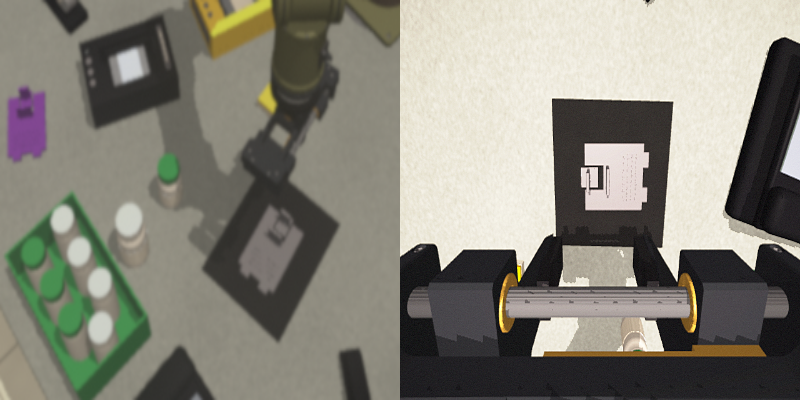

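The door lies flat on the mat with its ridge up (wrist half (615,177)), the printer's recess is open, the bottles are standing, and the gripper is clear.

```bash
python3 -c "
from bench import workorder
print(workorder.finish_job())"
```

```text
the job is handed in; nothing more can be done
None
```

The battery door is unlatched, out of its frame and lying flat on the dark mat with its grip ridge up; the bottles and desk things I could see were undisturbed, and the job was handed in at about 14 s.

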